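# Clip a climate logger into its wall holder and prove that the catch holds

## Task

Clip the white climate logger into the grey two-bay wall holder: its vented toe end under the black hook, its other end pressed down until the orange spring catch snaps over it, without forcing it. Either bay will do, but one of the two catches is worn and lets go under a light pull, and it is not marked which. So tug the catch end of the logger firmly upward (about 15 N): if it lifts free, seat it in the other bay and tug it there too; leave it clipped flat in the bay that holds, let go, and do not disturb the petri dish, marker or scissors.

Things in the scene. Friction and masses are not known exactly. Their poses are not given: they have to be found in the camera images.
- logger: white climate logger: body 118 (x) x 54 (y) x 34 mm (z), 0.14-0.28 kg; origin: centre of its underside, z up. Toe end (+x): vent slots on top, a grey tongue x 59 to 69 mm, 36 mm wide, z 0 to 8. Heel end (-x): dark display on top, a grey ledge x -59 to -67 mm, 26 mm wide, z 10 to 16. Grip it across its width, at the ribbed sides (x -37 to -13 mm) or near; the rails of a bay cover only z 0 to 11.
- logger_heel (a point): the logger's underside at the end face of the heel: x -59, y 0, z 0 mm of the logger
- logger_toe (a point): underside of the tip of the toe tongue: x 69, y 0, z 0 mm of the logger
- holder: wall holder lying flat, fixed: grey plate 186 (x) x 160 (y) x 10 mm, origin in its underside; x runs along the two equal bays from the orange catches (-x, robot's side) to the black toe hooks (+x). Seated, the logger's origin is at the bay's point, x axes alike. To enter, tilt it heel up 14 to 17 degrees, set the tongue on the floor short of the overhang, push it under up to the stop, swing the heel down.
- bay_left (a point): centre of the floor of the +y bay (x 0, y +38, z 10 mm of the holder), axes as the holder. Both bays: side rails 60 mm apart inside, x -39 to 47 mm, 5 mm thick, 11 mm high over the floor; toe hook: overhang from x 62 mm on, 46 mm wide and 14 mm high inside, its top 22 mm high, stop wall at x 72 mm (3 mm of play for the tongue).
- bay_right (a point): centre of the floor of the -y bay (x 0, y -38, z 10 mm of the holder), axes as the holder. Both bays: at the heel end a black catch housing, 40 mm wide, x -69.5 to -90.5 mm, 30 mm high over the floor; in it an orange spring hook, 26 mm wide, whose sloping nose reaches in to x -61 mm, top 32 mm, underside 17.5 mm high (on the worn one it is a slope, hidden from above).
- catch_a (a joint): travel of one spring hook: 0 = forward over the bay, 0.009 m = right back. It may be in either bay. Pressing the heel down (2 to 10 N) drives a hook back 6 mm and it snaps over the ledge. The sound hook leaves the ledge 1 to 2 mm of play and then holds over 30 N; the worn one looks the same.
- catch_b (a joint): travel of the other spring hook, in the other bay, read alike. One of the two hooks is worn: it lets the heel go at 1 to 5 N of upward pull at the heel, within 6 mm of rise, and the logger then swings up about its toe. The toe has 6 mm of play upward, so pull near the heel, straight up or swinging about the toe.
- petri_1: round white petri dish, 69 mm across, 17 mm high, origin at the centre of its underside; to be left alone
- marker: red and white marker pen, 135 mm long (its y), 17 mm thick, lying behind on the right; to be left alone
- scissors: scissors with blue handles, 199 mm long (its y), 9 mm high, lying behind the bench vice on the left; to be left alone

How it is judged (in metres and radians):
On the way, in this order (a step that is already met when the one before it is completed fails the run):
1. the logger lies fully down in one of the bays, toe under the hook and heel below the catch (((z of logger_heel in the frame of bay_left between -0.004 and 0.003 m and z of logger_toe in the frame of bay_left below 0.003 m and x of logger in the frame of bay_left between -0.005 and 0.005 m and y of logger in the frame of bay_left between -0.005 and 0.005 m and angle between the x axis of logger and the x axis of holder, either way round below 0.12 rad and angle between logger's own z axis and vertical below 0.12 rad) or (z of logger_heel in the frame of bay_right between -0.004 and 0.003 m and z of logger_toe in the frame of bay_right below 0.003 m and x of logger in the frame of bay_right between -0.005 and 0.005 m and y of logger in the frame of bay_right between -0.005 and 0.005 m and angle between the x axis of logger and the x axis of holder, either way round below 0.12 rad and angle between logger's own z axis and vertical below 0.12 rad))), for 0.1 s.
2. the seated logger is tugged upward and its catch holds it against more than 5 N without letting it up (((z of logger_heel in the frame of bay_left between 0.0003 and 0.006 m and z of logger_toe in the frame of bay_left below 0.012 m and x of logger in the frame of bay_left between -0.005 and 0.005 m and y of logger in the frame of bay_left between -0.005 and 0.005 m and angle between the x axis of logger and the x axis of holder, either way round below 0.12 rad and angle between logger's own z axis and vertical below 0.12 rad) or (z of logger_heel in the frame of bay_right between 0.0003 and 0.006 m and z of logger_toe in the frame of bay_right below 0.012 m and x of logger in the frame of bay_right between -0.005 and 0.005 m and y of logger in the frame of bay_right between -0.005 and 0.005 m and angle between the x axis of logger and the x axis of holder, either way round below 0.12 rad and angle between logger's own z axis and vertical below 0.12 rad)) and contact force between any of catch_a, catch_b and logger above 5 N), for 0.05 s.
At the end, for the whole second after the job is handed in: the logger lies flat and at rest in one bay of the holder, toe under its hook and heel under the catch: within 5 mm of the bay's centre along and across, both ends within 3 mm of the bay floor, released (((z of logger_heel in the frame of bay_left between -0.004 and 0.003 m and z of logger_toe in the frame of bay_left below 0.003 m and x of logger in the frame of bay_left between -0.005 and 0.005 m and y of logger in the frame of bay_left between -0.005 and 0.005 m and angle between the x axis of logger and the x axis of holder, either way round below 0.12 rad and angle between logger's own z axis and vertical below 0.12 rad) or (z of logger_heel in the frame of bay_right between -0.004 and 0.003 m and z of logger_toe in the frame of bay_right below 0.003 m and x of logger in the frame of bay_right between -0.005 and 0.005 m and y of logger in the frame of bay_right between -0.005 and 0.005 m and angle between the x axis of logger and the x axis of holder, either way round below 0.12 rad and angle between logger's own z axis and vertical below 0.12 rad)) and linear speed of logger below 0.01 m/s); the robot touches nothing.
It fails at once if the logger is forced against the holder with more than 80 N (contact force between logger and holder above 80 N).
It fails at once if the petri dish moved by more than 15 mm (distance of petri_1 from where it was at the start of the episode above 0.015 m).
It fails at once if the marker moved by more than 15 mm (distance of marker from where it was at the start of the episode above 0.015 m).
It fails at once if the scissors moved by more than 15 mm (distance of scissors from where it was at the start of the episode above 0.015 m).
It also fails if it takes over 58 s, if anything falls off the work surface, if the arm or the gripper's body presses on something with over 40 N, if the wrist force passes 120 N, or if a joint passes its speed limit or range.

## Robot

A 6-joint arm with a two-finger parallel gripper is mounted at the origin on a cart in front of the work surface, level with it; the furniture and walls round the work are solid. World frame = base frame: x ahead of the robot, y to its left, z up, the work surface at z = 0. Lengths are in m, angles in degrees, forces in N, time in s.
With the tool pointing down it reaches from about 0.4 to 0.825 m from the base axis. Payload 7 kg.
Tool frame: the origin (TCP) lies between the finger pads; the fingertips stand 19 mm ahead of it and the grasp point (between the pads) is the TCP (r.tip_extent is the distance from the TCP to the fingertips, in m); z points along the fingers, y is the direction in which the jaws open and shut (so a half turn about z gives the same grasp; the last joint's range is limited). The gripper opens to 88 mm and grips with 3 to 60 N. Pads are 19 mm wide; open, the fingers measure 130 mm over their backs; the gripper's body (78 mm by 193 mm) begins 47 mm behind the grasp point.
Start: joints at [90.991, 20.546, 0.682, 0, -70.136, -16.507], TCP at [0.181, 0.65, 0.246] pointing down, gripper open.
Joint ranges: [-176.03, 176.03], [-82.01, 121.73], [-58.28, 71.71], [-173.87, 95.51], [-174.79, -0.11], [-173.66, 173.66]. Speed limits (degrees/s): [136.94, 136.94, 172.46, 180, 180, 180].

## Interface

Orientations are given as [roll, pitch, yaw] about the fixed x, y, z axes, in that order (R = Rz(yaw) Ry(pitch) Rx(roll)).
In Python, from plant import r, capture, workorder, spotter gives the robot as it stands.
- The arm moves only by the tool step_arm, never from a script. Its argument "motion" is a list of rows, each a list of 5 numbers: the finger opening in m, from 0 to 0.0876, then the shift along the tool's x, y, z in m, then the turn about the tool's z in rad. In form: [[grip, dx, dy, dz, roll], ...]. A call has 1 to 5 rows; each row is the pose to reach, as a shift and turn from the pose commanded when the call began, along the tool's axes at that moment; what a row does not reach only later rows make up. A row lasts 1/8 s, in which the tool goes at most 62.5 mm and 10.7 degrees, less where a joint would pass 70% of its speed; a pose out of reach is approached as far as the arm can. A call with a gripper value outside its range is refused whole. The fingers move at their own pace and stop on an object; "newtons" is the grip in N (left out, the last holds). Time passes only in rows, so rows that repeat a pose let the fingers close. It gives the time, the measured TCP pose, the force and the opening at its end, in the units of the state.
- r.get_state(): the state, without advancing time (a new reading comes with each control period).
- capture(name): name is "scene" or "top"; returns a dict with "image" (384x512x3 uint8, red, green, blue), "z_map" (384x512 float32, m along the optical axis (not along the pixel's ray), 0 where there is no reading), "fx", "fy", "cx", "cy" (pixels), "pose" (4x4, takes a point from camera to world coordinates). Camera axes: x right, y down, z forward; pixel columns grow to the right and rows downward; lengths in m; the calibration is good to about 2 mm. A picture is of the moment at which its call begins.
- workorder.close_job(): hands the job in, once; it reports no verdict.
Trained networks look in the newest picture that a camera, given by its name, has taken for a name from the list of things; names that differ only in an ending like _2 or _b are one class to them, and where a whole thing is asked for, a point or a joint stands for the part that bears it (a point fixed in the world has none). Each returns a list of dicts, best first, with "p" (0 to 1); they miss things now and then, are a little off and sometimes report something else, mostly with a low value. They report only what shows in the picture. A call takes as long as a camera call.
- spotter.regions_of(camera, label): "mask" (384x512 bool, what is visible of it).
- spotter.tip_of(camera, label): "location" ([x, y, z] in m, in world coordinates, good to about 4 mm: a listed point, or the origin of a listed thing).
The state is a dict: "time_s": time; "joints": joint angles; "qd": joint speeds; "joint_torque": joint torques, N m; "tcp_pos": TCP position; "eef_rot": TCP orientation; "contact_force": force on the tool from outside, world axes, zero at the start; "moment": the same for the moment, N m; "gripper_width": finger opening in m.
Only numpy, scipy, OpenCV 4.12 (cv2) and the standard library are available. Lean on these libraries where they do the work, as an engineer would, in place of code of your own. Each camera call takes 0.05 s, during which the arm holds its last target.

## Working session

There is one attempt and no reset: what is moved stays moved. The work goes in short steps, Python scripts to look and compute and a tool call to move; the robot and the scene stay as the last step left them, time stands still between calls to the robot, and variables do not carry over. Pictures are saved under pics/ and viewed, and the job is handed in when it is done.

Besides the shell and the picture viewer there is one more tool, called after "Emit:" by a JSON object that holds its "method" and its "body", one argument or row to a line. step_arm: Moves the arm, as the interface text tells. Its arguments: {"type":"object","properties":{"motion":{"type":"array","items":{"type":"array","items":{"type":"number"}}},"newtons":{"type":"number"}},"required":["motion"]}

```bash
ls; mkdir -p pics; python3 - <<'E'
from plant import r,capture,workorder,spotter
import cv2,numpy as np
print(r.get_state())
for n in("scene","top"):
    c=capture(n); cv2.imwrite(f"pics/{n}0.png",c["image"][:,:,::-1]); print(n,c["fx"],c["cx"],c["cy"],c["pose"].round(3))
    np.savez(f"{n}0.npz",**c)
    for l in("logger","logger_heel","logger_toe","holder","bay_left","bay_right","petri_1","catch_a"):
        try: print(l,[(np.round(d["location"],4),round(d["p"],2)) for d in spotter.tip_of(n,l)][:3])
        except Exception as e: print(l,e)
print(r.get_state()["time_s"])
E
```

```text
pics
{'time_s': 0.0, 'joints': array([ 9.09918947e+01,  2.05914986e+01,  6.34042700e-01, -1.99200331e-02,
       -7.01378499e+01, -1.65065907e+01]), 'qd': array([ 0.04525012, -0.01195262,  0.03539188,  0.00689583,  0.02151164,
        0.02077094]), 'joint_torque': array([ 2.31246820e-03, -5.82719815e+01,  2.93048894e+01,  6.99687839e+00,
        6.92914036e-03, -1.57630489e-04]), 'tcp_pos': array([0.18045846, 0.64994481, 0.24462464]), 'eef_rot': array([ 1.79903301e+02, -9.12702946e-03, -1.55214718e+01]), 'contact_force': array([ 0.18212208, -0.05523094,  0.04898589]), 'moment': array([-0.01466383,  0.01446318,  0.02663455]), 'gripper_width': 0.08744257242757404}
scene 434.5368313804448 257.09717734416506 197.58558432568793 [[ 0.743 -0.499  0.446  0.076]
 [-0.669 -0.549  0.501 -0.554]
 [-0.005 -0.67  -0.742  0.819]
 [ 0.     0.     0.     1.   ]]
logger [(array([ 0.5636, -0.273 , -0.0049]), 0.76)]
logger_heel [(array([ 0.5102, -0.2533, -0.001 ]), 0.64)]
logger_toe [(array([ 0.6297, -0.295 , -0.0023]), 0.73)]
holder [(array([ 0.6004, -0.0457, -0.0011]), 0.85), (array([0.6476, 0.2346, 0
[... 254 characters left out ...]
oe, marker, petri, scissors
top 467.1337403334441 253.40913989596325 187.6601956761978 [[ 0.006 -0.987  0.159  0.409]
 [-1.    -0.005  0.006 -0.033]
 [-0.005 -0.159 -0.987  1.054]
 [ 0.     0.     0.     1.   ]]
logger [(array([ 0.5658, -0.2685,  0.0015]), 0.9)]
logger_heel [(array([ 5.120e-01, -2.525e-01, -4.000e-04]), 0.8)]
logger_toe []
holder [(array([ 0.6019, -0.0433, -0.0021]), 0.64)]
bay_left [(array([ 0.609 , -0.0076,  0.01  ]), 0.64)]
bay_right [(array([ 0.5987, -0.0808,  0.0095]), 0.83), (array([0.4154, 0.0446, 0.0046]), 0.7)]
petri_1 [(array([0.4168, 0.0484, 0.0031]), 0.98)]
catch_a it knows: bay_left, bay_right, holder, logger, logger_heel, logger_toe, marker, petri, scissors
0.8
```

View images.

View pics/scene0.png

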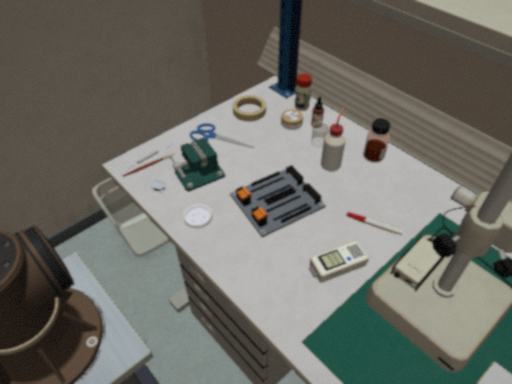

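View pics/top0.png

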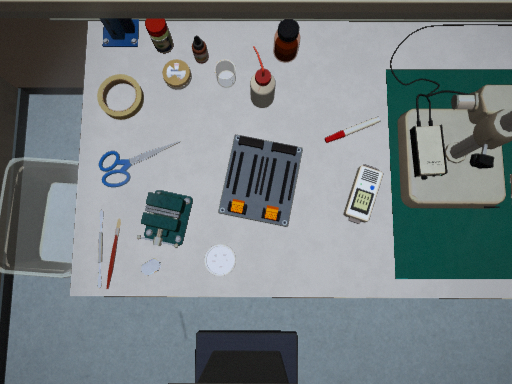

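```bash
cat > h.py <<'E'
import numpy as np,cv2
def cloud(c):
    z=c["z_map"]; v,u=np.mgrid[:z.shape[0],:z.shape[1]]
    P=np.stack([(u-c["cx"])/c["fx"]*z,(v-c["cy"])/c["fy"]*z,z],-1)
    W=P@c["pose"][:3,:3].T+c["pose"][:3,3]
    W[z<=0]=np.nan
    return W
def rect(W,ctr,rad,z0,z1):
    m=(np.abs(W[...,0]-ctr[0])<rad)&(np.abs(W[...,1]-ctr[1])<rad)&(W[...,2]>z0)&(W[...,2]<z1)
    m=cv2.morphologyEx(m.astype(np.uint8),cv2.MORPH_OPEN,np.ones((3,3)))
    n,l,s,_=cv2.connectedComponentsWithStats(m); 
    k=1+np.argmax(s[1:,4]); m=l==k
    p=W[m]; return cv2.minAreaRect(p[:,:2].astype(np.float32)),len(p),np.median(p[:,2]),p
E
python3 - <<'E'
from h import *
for n in("scene","top"):
    c=dict(np.load(n+"0.npz")); W=cloud(c)
    a=rect(W,(.565,-.27),.1,.024,.045); print(n,"logger",a[:3])
    a=rect(W,(.601,-.044),.14,.005,.06); print("holder",a[:3])
    t=W[(abs(W[...,0]-.5)<.03)&(abs(W[...,1]+.17)<.03)]; print("table z",np.nanmedian(t[:,2]))
    # fine
E
```

```text
scene logger (((0.5634073615074158, -0.27363821864128113), (0.05489097535610199, 0.11712893098592758), 70.75189971923828), 1205, np.float64(0.03452871544845615))
holder (((0.5967344641685486, -0.044648632407188416), (0.1633564829826355, 0.18606533110141754), 78.72927856445312), 3749, np.float64(0.011455446140777537))
table z 0.00041469797010895704
top logger (((0.5646266937255859, -0.27095675468444824), (0.05474187061190605, 0.1194961667060852), 71.2082290649414), 1311, np.float64(0.03519217907781269))
holder (((0.5967523455619812, -0.04227829724550247), (0.160218745470047, 0.1870882213115692), 78.7491226196289), 5657, np.float64(0.012073211544348705))
table z 0.0013140817447316877
```

```bash
cat >> h.py <<'E'
from scipy.spatial.transform import Rotation as R
def go(r,p,yaw=None):
    s=r.get_state(); M=R.from_euler("xyz",s["eef_rot"],degrees=True)
    d=M.inv().apply(np.array(p)-s["tcp_pos"]); t=0
    if yaw is not None: t=-((yaw-s["eef_rot"][2]+90)%180-90)*np.pi/180
    print("t",round(s["time_s"],2),"tcp",s["tcp_pos"].round(4),"rot",s["eef_rot"].round(2),"F",s["contact_force"].round(1),"w",round(s["gripper_width"],4))
    print("shift",d.round(4),"turn",round(t,3),"|d|",np.linalg.norm(d).round(3))
E
python3 - <<'E'
from h import *; from plant import r
go(r,[.45,.25,.24],-19)
E
```

```text
t 0.8 tcp [0.1806 0.6504 0.2456] rot [-180.      0.    -15.52] F [ 0.  -0.4  1. ] w 0.0877
shift [0.3667 0.3137 0.0056] turn 0.061 |d| 0.483
```

Emit:
{"method": "step_arm", "body": {
  "motion": [
    [0.0876,0.367,0.314,0,0.061],
    [0.0876,0.367,0.314,0,0.061],
    [0.0876,0.367,0.314,0,0.061],
    [0.0876,0.367,0.314,0,0.061],
    [0.0876,0.367,0.314,0,0.061]
  ]
}}

```text
time_s: 1.42
tcp_pos: [0.3558, 0.3894, 0.246]
eef_rot: [-180.0, -0.0, -19.0]
contact_force: [1.0, 0.9, 0.5]
gripper_width: 0.088
```

```bash
python3 - <<'E'
from h import *; from plant import r
go(r,[.5337,-.2616,.24],-19)
E
```

```text
t 1.43 tcp [0.3558 0.3894 0.246 ] rot [-1.7995e+02 -1.0000e-02 -1.8980e+01] F [1.  0.9 0.5] w 0.088
shift [0.3799 0.5578 0.0056] turn 0.0 |d| 0.675
```

Emit:
{"method": "step_arm", "body": {
  "motion": [
    [0.0876,0.38,0.558,0.005,0],
    [0.0876,0.38,0.558,0.005,0],
    [0.0876,0.38,0.558,0.005,0],
    [0.0876,0.38,0.558,0.005,0],
    [0.0876,0.38,0.558,0.005,0]
  ]
}}

```text
time_s: 2.05
tcp_pos: [0.4374, 0.0878, 0.2438]
eef_rot: [-179.9, -0.1, -19.0]
contact_force: [1.0, 0.7, -0.7]
gripper_width: 0.0874
```

```bash
python3 - <<'E'
from h import *; from plant import r
go(r,[.5337,-.2616,.12],-19)
E
```

```text
t 2.05 tcp [0.4374 0.0878 0.2438] rot [-1.7993e+02 -6.0000e-02 -1.8970e+01] F [ 1.   0.7 -0.7] w 0.0874
shift [0.2045 0.2993 0.1237] turn 0.001 |d| 0.383
```

Emit:
{"method": "step_arm", "body": {
  "motion": [
    [0.0876,0.205,0.299,0.004,0],
    [0.0876,0.205,0.299,0.004,0],
    [0.0876,0.205,0.299,0.05,0],
    [0.0876,0.205,0.299,0.1,0],
    [0.0876,0.205,0.299,0.124,0]
  ]
}}

```text
time_s: 2.68
tcp_pos: [0.5164, -0.1959, 0.1666]
eef_rot: [-180.0, -0.2, -19.0]
contact_force: [0.7, 1.2, 0.1]
gripper_width: 0.0877
```

```bash
python3 - <<'E'
from h import *; from plant import r
go(r,[.5337,-.2616,.12],-19)
E
```

```text
t 2.67 tcp [ 0.5164 -0.1959  0.1666] rot [-1.7996e+02 -1.6000e-01 -1.9030e+01] F [0.7 1.2 0.1] w 0.0877
shift [0.0377 0.0565 0.0467] turn -0.0 |d| 0.082
```

Emit:
{"method": "step_arm", "body": {
  "motion": [
    [0.0876,0.038,0.0565,0.03,0],
    [0.0876,0.038,0.0565,0.08,0],
    [0.0876,0.038,0.0565,0.12,0],
    [0.0876,0.038,0.0565,0.132,0],
    [0.0876,0.038,0.0565,0.132,0]
  ]
}}

```text
time_s: 3.3
tcp_pos: [0.5331, -0.2594, 0.0347]
eef_rot: [180.0, 0.0, -19.0]
contact_force: [-0.6, -0.2, 0.0]
gripper_width: 0.0875
```

```bash
python3 - <<'E'
from h import *; from plant import r,capture
go(r,[.5337,-.2616,.034],-19)
c=capture("scene"); cv2.imwrite("pics/s1.png",cv2.resize(c["image"][200:320,260:430,::-1],None,fx=4,fy=4,interpolation=cv2.INTER_CUBIC))
E
```

```text
t 3.3 tcp [ 0.5331 -0.2594  0.0347] rot [ 1.7998e+02  3.0000e-02 -1.8970e+01] F [-0.6 -0.2  0. ] w 0.0875
shift [0.0013 0.0019 0.0007] turn 0.0 |d| 0.002
```

View pics/s1.png

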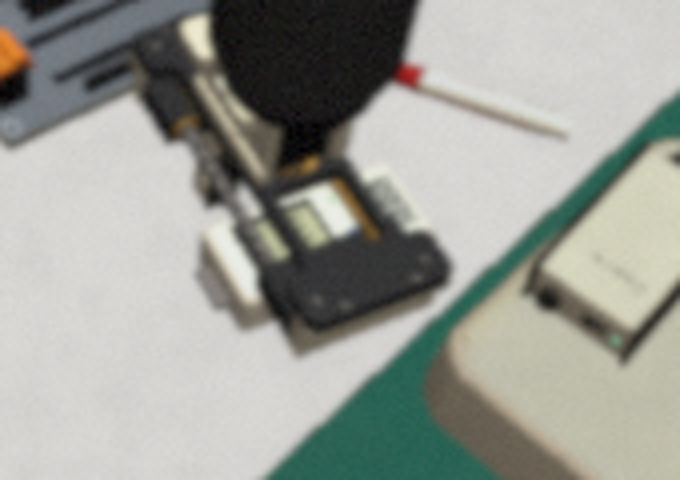

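The picture shows the jaws astride the logger's heel half, heel pointing left-down at about (220,270) in the crop. Next is a gentle grip, so that the toe can stay down and the logger pivots between the pads.

Emit:
{"method": "step_arm", "body": {
  "motion": [
    [0.045,0.001,0.002,0,0],
    [0.045,0.001,0.002,0,0],
    [0.045,0.001,0.002,0,0],
    [0.045,0.001,0.002,0,0],
    [0.045,0.001,0.002,0,0]
  ],
  "newtons": 6
}}

```text
time_s: 3.98
tcp_pos: [0.5333, -0.2616, 0.0349]
eef_rot: [-180.0, -0.0, -19.0]
contact_force: [-1.3, 2.8, 5.3]
gripper_width: 0.0539
```

Emit:
{"method": "step_arm", "body": {
  "motion": [
    [0.045,0,0,-0.005,0],
    [0.045,0,0,-0.01,0],
    [0.045,0,0,-0.015,0],
    [0.045,0,0,-0.02,0],
    [0.045,0,0,-0.025,0]
  ]
}}

```text
time_s: 4.6
tcp_pos: [0.5331, -0.2617, 0.0598]
eef_rot: [-180.0, 0.0, -19.0]
contact_force: [0.0, -0.9, -0.8]
gripper_width: 0.0542
```

```bash
python3 - <<'E'
from h import *; from plant import r,capture
go(r,[.5337,-.2616,.034],-19)
c=capture("scene"); cv2.imwrite("pics/s2.png",cv2.resize(c["image"][200:320,260:430,::-1],None,fx=4,fy=4,interpolation=cv2.INTER_CUBIC))
E
```

```text
t 4.6 tcp [ 0.5331 -0.2617  0.0598] rot [-180.      0.    -19.01] F [ 0.  -0.9 -0.8] w 0.0542
shift [ 0.0005 -0.0003  0.0258] turn -0.0 |d| 0.026
```

View pics/s2.png

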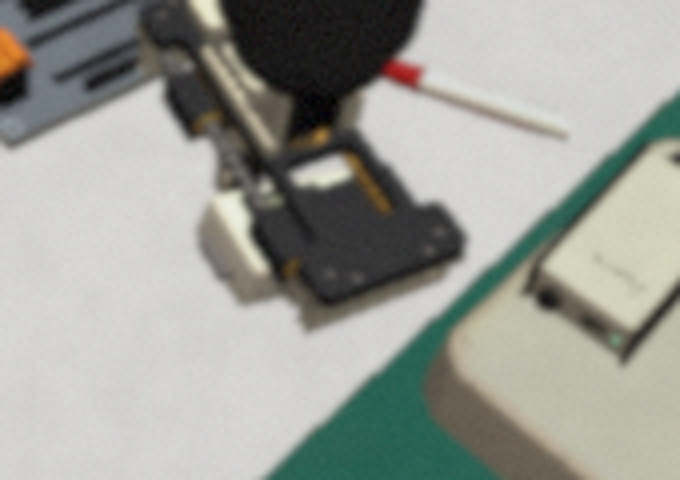

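```bash
cat >> h.py <<'E'
def inlog(W,C,yaw):
    a=np.radians(yaw); d=W-np.array([C[0],C[1],0])
    return np.stack([d[...,0]*np.cos(a)+d[...,1]*np.sin(a),-d[...,0]*np.sin(a)+d[...,1]*np.cos(a),d[...,2]],-1)
def prof(c,C,yaw,lo=-.1,hi=.1,hw=.02):
    L=inlog(cloud(c),C,yaw); 
    for x in np.arange(lo,hi,.006):
        m=(abs(L[...,0]-x)<.003)&(abs(L[...,1])<hw)
        if m.sum()>2: print(f"{x*1000:.0f}:",(np.nanpercentile(L[m][:,2],[10,50,90])*1000).round(0).astype(int),m.sum(),end="; ")
    print()
E
python3 - <<'E'
from h import *; from plant import r,capture
for n in("scene","top"):
    c=capture(n); prof(c,(.564,-.272),-19)
    cv2.imwrite(f"pics/{n}3.png",cv2.resize(c["image"][150:320,260:430,::-1],None,fx=3,fy=3,interpolation=cv2.INTER_CUBIC))
E
```

```text
-100: [-1  1  2] 46; -94: [-1  1  2] 46; -88: [-1  1  2] 40; -82: [366 419 468] 724; -76: [252 341 472] 1184; -70: [  1 210 483] 237; -64: [  1 207 484] 237; -58: [  2 126 484] 351; -52: [  2 163 484] 275; -46: [ 37 484 485] 127; -40: [ 60 484 485] 132; -34: [146 484 485] 111; -28: [  3 484 485] 108; -22: [ 58 484 485] 113; -16: [151 484 485] 113; -10: [160 484 485] 86; -4: [171 484 485] 70; 2: [481 483 484] 66; 8: [480 482 483] 48; 14: [ 48 481 482] 28; 26: [45 46 47] 3; 80: [-1  0  1] 7; 86: [-1  0  3] 11; 92: [0 1 3] 28; 98: [-2  0  2] 36; 
-100: [-2  1  4] 48; -94: [-1  1  3] 48; -88: [-2  1  3] 48; -82: [368 424 473] 513; -76: [242 333 482] 642; -70: [  2 482 484] 233; -64: [  2 482 485] 283; -58: [ 51 483 486] 296; -52: [483 485 486] 165; -46: [484 485 486] 156; -40: [484 485 486] 153; -34: [484 485 486] 157; -28: [484 485 486] 148; -22: [484 485 487] 148; -16: [483 485 486] 151; -10: [484 485 486] 146; -4: [483 484 485] 134; 2: [482 483 485] 142; 8: [481 482 484] 130; 14: [480 481 482] 61;
```

View pics/top3.png

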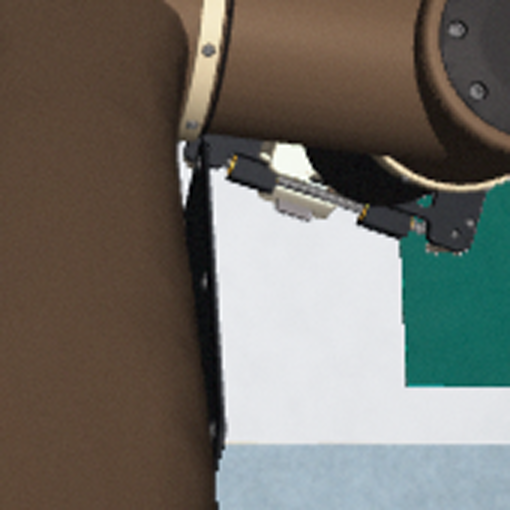

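```bash
cat >> h.py <<'E'
def topfit(c,C,yaw,z0,z1,lo=-.08,hi=.1,hw=.027,show=True):
    L=inlog(cloud(c),C,yaw); m=(L[...,0]>lo)&(L[...,0]<hi)&(abs(L[...,1])<hw)&(L[...,2]>z0)&(L[...,2]<z1)
    p=L[m]
    if show:
      for x in np.arange(lo,hi,.005):
        k=abs(p[:,0]-x)<.0025
        if k.sum()>1: print(f"{x*1000:.0f}: {(np.nanpercentile(p[k,2],[50,90])*1000).round(0).astype(int)} y{p[k,1].mean()*1000:.0f} n{k.sum()}",end="; ")
    print()
    return p
E
python3 - <<'E'
from h import *; from plant import r,capture
for n in("scene","top"):
    c=capture(n); topfit(c,(.564,-.272),-19,.006,.075)
E
```

```text
-70: [47 48] y-4 n7; -65: [49 50] y-3 n29; -60: [48 55] y-5 n96; -55: [61 64] y-4 n83; -50: [64 65] y1 n39; -45: [62 64] y13 n19; -40: [62 63] y15 n17; -35: [66 72] y24 n2; -30: [71 73] y26 n4; -25: [59 66] y21 n17; -20: [56 59] y17 n9; 0: [51 53] y18 n7; 5: [50 51] y19 n7; 10: [48 49] y18 n5; 15: [46 48] y20 n7; 20: [47 47] y20 n4; 25: [46 47] y19 n3; 30: [43 44] y21 n4; 35: [41 41] y22 n2; 
-70: [48 50] y-0 n15; -65: [49 52] y-0 n33; -60: [51 59] y0 n74; -55: [62 64] y-4 n39; -45: [62 63] y-7 n5;
```

Emit:
{"method": "step_arm", "body": {
  "motion": [
    [0.045,0,0,-0.002,0],
    [0.045,0,0,-0.002,0]
  ]
}}

```text
time_s: 5.1
tcp_pos: [0.5331, -0.2617, 0.0614]
eef_rot: [180.0, 0.0, -19.0]
contact_force: [-0.1, 0.6, -1.7]
gripper_width: 0.0539
```

Emit:
{"method": "step_arm", "body": {
  "motion": [
    [0.045,0,0,0,0],
    [0.045,0,0,0,0],
    [0.045,0,0,-0.02,0],
    [0.045,0,0,-0.05,0],
    [0.045,0,0,-0.1,0]
  ],
  "newtons": 35
}}

```text
time_s: 5.72
tcp_pos: [0.5319, -0.2613, 0.1607]
eef_rot: [180.0, 0.2, -19.0]
contact_force: [1.3, -0.9, -2.8]
gripper_width: 0.0539
```

```bash
python3 - <<'E'
from h import *; from plant import r,capture
s=r.get_state();
go(r,[.556,-.0742,.16],-11.26)
for n in("scene","top"):
    c=capture(n); p=topfit(c,s["tcp_pos"][:2],-19,s["tcp_pos"][2]-.08,s["tcp_pos"][2]+.01)
    cv2.imwrite(f"pics/{n}4.png",cv2.resize(c["image"][150:320,260:430,::-1],None,fx=3,fy=3,interpolation=cv2.INTER_CUBIC))
E
```

```text
t 5.72 tcp [ 0.5319 -0.2613  0.1607] rot [179.98   0.24 -19.02] F [ 1.3 -0.9 -2.8] w 0.0539
shift [-0.0382 -0.1848  0.0008] turn -0.136 |d| 0.189
-35: [149 152] y-2 n34; -30: [146 151] y-6 n64; -25: [156 162] y-4 n129; -20: [164 166] y-4 n68; -15: [164 165] y-2 n45; -10: [163 165] y12 n23; -5: [162 166] y21 n15; 0: [160 161] y21 n6; 10: [168 169] y26 n5; 15: [154 155] y23 n5; 20: [154 156] y22 n2; 
-35: [158 160] y-1 n3; -30: [159 162] y1 n38; -25: [158 163] y1 n84; -20: [167 171] y-4 n48; -5: [170 171] y-13 n2;
```

View pics/scene4.png

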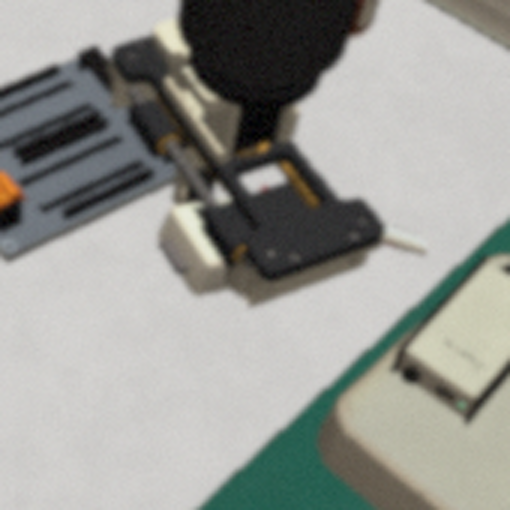

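Emit:
{"method": "step_arm", "body": {
  "motion": [
    [0.045,-0.01,-0.046,0,-0.03],
    [0.045,-0.02,-0.093,0,-0.07],
    [0.045,-0.03,-0.14,0,-0.1],
    [0.045,-0.038,-0.185,0,-0.136],
    [0.045,-0.038,-0.185,0,-0.136]
  ]
}}

```text
time_s: 6.45
tcp_pos: [0.5578, -0.0717, 0.1611]
eef_rot: [-180.0, -0.0, -11.0]
contact_force: [-0.2, 0.4, -2.2]
gripper_width: 0.0537
```

```bash
python3 - <<'E'
from h import *; from plant import r,capture
go(r,[.5571,-.0744,.090],-11.26)
c=capture("scene")
s=r.get_state(); topfit(c,s["tcp_pos"][:2],-11.26,s["tcp_pos"][2]-.08,s["tcp_pos"][2]+.01)
cv2.imwrite("pics/s5.png",cv2.resize(c["image"][120:270,190:360,::-1],None,fx=4,fy=4,interpolation=cv2.INTER_CUBIC))
W=cloud(c); im=c["image"].astype(int)
m=(im[...,0]>200)&(im[...,1]>80)&(im[...,1]<170)&(im[...,2]<70); 
c2=dict(np.load("top0.npz")); W2=cloud(c2); im=c2["image"].astype(int)
m=(im[...,0]>180)&(im[...,1]<170)&(im[...,2]<80)&(W2[...,2]>.03)&(W2[...,0]<.6)
n,l,st,ce=cv2.connectedComponentsWithStats(m.astype(np.uint8))
for k in range(1,n):
  if st[k,4]>20:
    p=W2[l==k]; q=inlog(p,(.5967,-.0435),-11.26); print(st[k,4],q.min(0).round(4),q.max(0).round(4),q.mean(0).round(4))
E
```

```text
t 6.45 tcp [ 0.5578 -0.0717  0.1611] rot [-179.98   -0.    -10.99] F [-0.2  0.4 -2.2] w 0.0537
shift [-0.0002  0.0028  0.0711] turn 0.005 |d| 0.071
-35: [149 151] y-1 n22; -30: [146 151] y-8 n47; -25: [155 162] y-3 n108; -20: [164 166] y-7 n64; -15: [164 166] y-8 n45; -10: [163 165] y-6 n34; -5: [162 165] y9 n10; 25: [122 127] y-26 n3; 30: [126 128] y-26 n3; 35: [125 128] y-26 n2; 40: [126 128] y-26 n4; 45: [120 123] y-26 n6; 50: [125 127] y-26 n4; 55: [125 127] y-26 n5; 60: [122 126] y-26 n7; 65: [122 125] y-26 n4; 70: [121 128] y-26 n6; 75: [114 124] y-26 n6; 80: [117 124] y-27 n9; 85: [120 122] y-26 n3; 
102 [-0.0856  0.027   0.0347] [-0.0633  0.051   0.0467] [-0.0746  0.0394  0.0408]
108 [-0.0859 -0.0488  0.0352] [-0.063  -0.0248  0.0475] [-0.0741 -0.0367  0.0407]
```

View pics/s5.png

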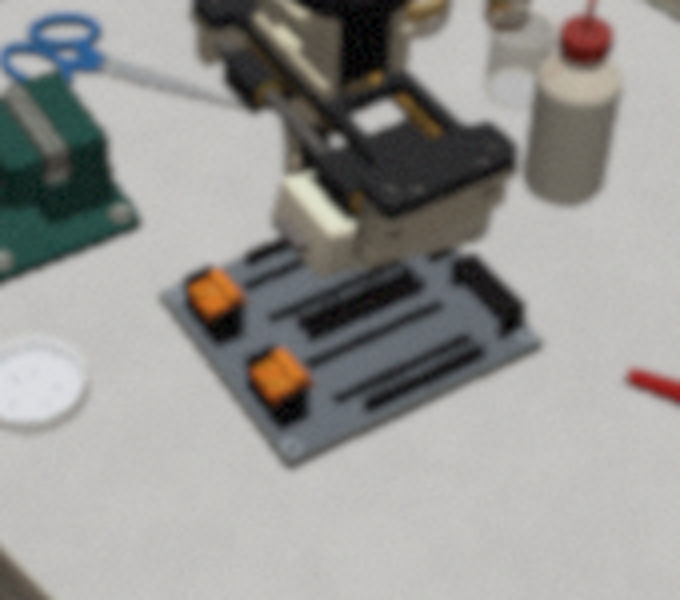

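Emit:
{"method": "step_arm", "body": {
  "motion": [
    [0.045,0,0.002,0.03,0.003],
    [0.045,0,0.002,0.06,0.003],
    [0.045,0,0.002,0.075,0.003],
    [0.045,0,0.002,0.075,0.003]
  ]
}}

```text
time_s: 7.0
tcp_pos: [0.5564, -0.0771, 0.0855]
eef_rot: [179.9, 0.1, -11.4]
contact_force: [0.0, -0.1, -2.1]
gripper_width: 0.0538
```

```bash
python3 - <<'E'
from h import *; from plant import r,capture
go(r,[.5571,-.0744,.0745],-11.26)
c=capture("scene")
cv2.imwrite("pics/s6.png",cv2.resize(c["image"][150:270,210:350,::-1],None,fx=5,fy=5,interpolation=cv2.INTER_CUBIC))
p=topfit(c,(.5893,-.0808),-11.26,.012,.12)
E
```

```text
t 7.0 tcp [ 0.5564 -0.0771  0.0855] rot [ 1.7994e+02  1.3000e-01 -1.1440e+01] F [ 0.  -0.1 -2.1] w 0.0538
shift [ 0.0002 -0.0028  0.011 ] turn -0.003 |d| 0.011
-80: [37 40] y-7 n26; -75: [37 41] y-5 n38; -70: [40 74] y-6 n64; -65: [43 75] y-9 n62; -60: [75 81] y-6 n75; -55: [87 90] y-2 n58; -50: [89 91] y-5 n35; -45: [88 89] y6 n19; -40: [ 88 102] y16 n22; -35: [ 93 115] y12 n15; -30: [100 113] y4 n19; -25: [ 93 101] y19 n9; -10: [13 14] y-19 n4; -5: [13 13] y-16 n4; 0: [13 13] y-18 n2; 5: [13 15] y-19 n4; 10: [12 13] y-18 n4; 15: [13 13] y-16 n2; 25: [13 14] y-22 n3; 45: [12 13] y-19 n2; 50: [14 14] y-21 n2; 65: [21 27] y-20 n2; 70: [29 32] y-25 n8; 75: [32 33] y-20 n8; 80: [33 34] y-22 n13; 85: [32 33] y-19 n7;
```

View pics/s6.png

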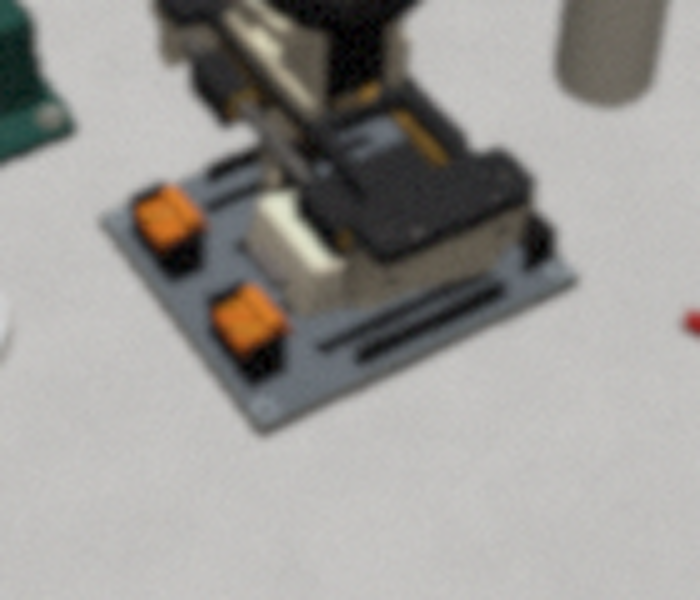

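```bash
python3 - <<'E'
from h import *; from plant import r,capture
for n in ("scene","top"):
    c=capture(n)
    s=r.get_state(); print(s["tcp_pos"].round(4))
    L=inlog(cloud(c),(.5893,-.0808),-11.26); im=c["image"].astype(int)
    o=(im[...,0]>180)&(im[...,1]<170)&(im[...,2]<80)&(L[...,2]>.034)&(L[...,2]<.05)&(L[...,0]<0)&(abs(L[...,1])<.03)
    p=L[o]; print(n,"catch",len(p),np.percentile(p,[3,97],axis=0).round(4).tolist())
    w=(L[...,2]>.05)&(L[...,2]<.092)&(L[...,0]<-.045)&(L[...,0]>-.075)&(abs(L[...,1])<.035)&(im.min(-1)>110)
    p=L[w]; print("heel",len(p),np.percentile(p,[3,97],axis=0).round(4).tolist())
    w=(L[...,2]>.05)&(L[...,2]<.08)&(L[...,0]<-.060)&(L[...,0]>-.085)&(abs(L[...,1])<.035)
    p=L[w]; print("ledge",len(p),np.percentile(p,[3,97],axis=0).round(4).tolist())
print(np.array([-.0365,-.0])@[[np.cos(-.1965),np.sin(-.1965)],[0,0]])
E
```

```text
[ 0.5577 -0.0767  0.0872]
scene catch 61 [[-0.0835, -0.0115, 0.0364], [-0.0641, 0.0085, 0.0438]]
heel 115 [[-0.0575, -0.0291, 0.0806], [-0.0457, 0.0194, 0.0913]]
ledge 59 [[-0.0682, -0.0267, 0.0615], [-0.0603, 0.0142, 0.0773]]
[ 0.5579 -0.0765  0.0876]
top catch 61 [[-0.0861, -0.0108, 0.0351], [-0.0652, 0.0137, 0.0455]]
heel 122 [[-0.0671, -0.0236, 0.0685], [-0.0565, 0.0225, 0.0894]]
ledge 71 [[-0.0686, -0.0232, 0.0674], [-0.0602, 0.0202, 0.079]]
[-0.03579759  0.00712618]
```

Emit:
{"method": "step_arm", "body": {
  "motion": [
    [0.045,0,-0.0025,0.006,0],
    [0.045,0,-0.0025,0.012,0],
    [0.045,0,-0.0025,0.012,0]
  ]
}}

```text
time_s: 7.52
tcp_pos: [0.5572, -0.0739, 0.0739]
eef_rot: [180.0, 0.1, -11.4]
contact_force: [0.1, 0.6, -2.5]
gripper_width: 0.0537
```

```bash
python3 - <<'E'
from h import *; from plant import r,capture
c=capture("scene")
go(r,[.5571,-.0744,.0745],-11.26)
s=r.get_state(); print(inlog(s["tcp_pos"],(.5893,-.0808),-11.26))
cv2.imwrite("pics/s7.png",cv2.resize(c["image"][150:270,210:350,::-1],None,fx=5,fy=5,interpolation=cv2.INTER_CUBIC))
E
```

```text
t 7.58 tcp [ 0.5574 -0.0739  0.0742] rot [ 1.7998e+02  3.0000e-02 -1.1380e+01] F [ 0.3  0.3 -2.6] w 0.0535
shift [-0.0002  0.0006 -0.0003] turn -0.002 |d| 0.001
[-0.0326213   0.00054171  0.07422921]
```

View pics/s7.png

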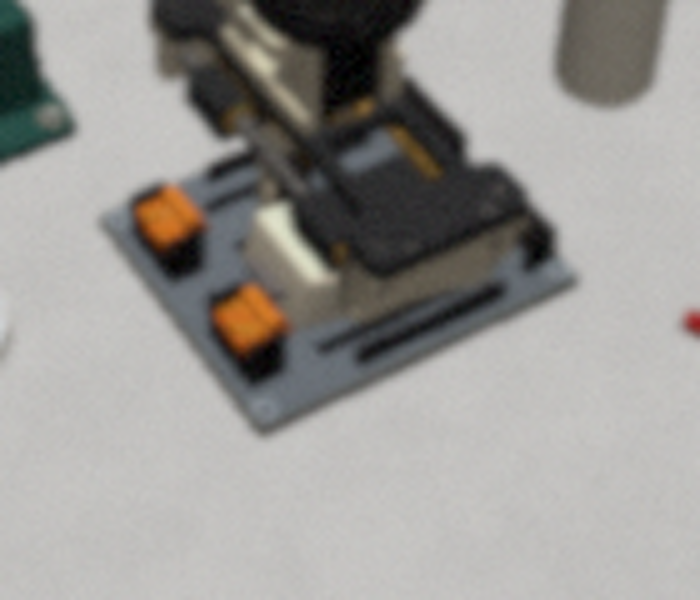

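Emit:
{"method": "step_arm", "body": {
  "motion": [
    [0.045,0.002,0,0,0],
    [0.045,0.005,0,0,0],
    [0.045,0.005,0,0,0]
  ]
}}

```text
time_s: 7.95
tcp_pos: [0.5629, -0.075, 0.0746]
eef_rot: [-180.0, -0.0, -11.4]
contact_force: [-0.1, -0.4, -2.1]
gripper_width: 0.054
```

Emit:
{"method": "step_arm", "body": {
  "motion": [
    [0.045,0.0015,0,0.001,0],
    [0.045,0.003,0,0.002,0],
    [0.045,0.003,0,0.003,0]
  ]
}}

```text
time_s: 8.32
tcp_pos: [0.5655, -0.0755, 0.0714]
eef_rot: [180.0, 0.0, -11.4]
contact_force: [-1.4, -0.0, -2.7]
gripper_width: 0.0537
```

Emit:
{"method": "step_arm", "body": {
  "motion": [
    [0.045,0,0,0.001,0],
    [0.045,-0.0015,0,0.005,0],
    [0.045,-0.003,0,0.009,0],
    [0.045,-0.0045,0,0.013,0],
    [0.045,-0.0045,0,0.013,0]
  ],
  "newtons": 18
}}

```text
time_s: 8.95
tcp_pos: [0.5624, -0.0746, 0.0589]
eef_rot: [-180.0, -0.2, -11.4]
contact_force: [2.6, -2.0, 1.2]
gripper_width: 0.0537
```

```bash
python3 - <<'E'
from h import *; from plant import r,capture
c=capture("scene")
go(r,[.5571,-.0744,.0745],-11.26)
s=r.get_state(); print(inlog(s["tcp_pos"],(.5893,-.0808),-11.26))
cv2.imwrite("pics/s8.png",cv2.resize(c["image"][150:270,210:350,::-1],None,fx=5,fy=5,interpolation=cv2.INTER_CUBIC))
topfit(c,(.5893,-.0808),-11.26,.012,.12)
E
```

```text
t 9.0 tcp [ 0.5624 -0.0745  0.0589] rot [-1.7997e+02 -1.5000e-01 -1.1360e+01] F [ 2.6 -1.3  1.3] w 0.0538
shift [-0.0052  0.0009 -0.0156] turn -0.002 |d| 0.016
[-0.02760445  0.00088082  0.05890156]
-80: [37 41] y-8 n24; -75: [37 41] y-6 n43; -70: [40 43] y-6 n47; -65: [40 44] y-8 n36; -60: [ 44 120] y-1 n31; -55: [45 54] y-3 n75; -50: [57 61] y-5 n73; -45: [60 61] y-5 n38; -40: [59 60] y-5 n26; -35: [59 68] y10 n14; -30: [58 88] y10 n9; -25: [77 83] y20 n7; -20: [71 72] y26 n3; 70: [25 34] y-7 n5; 75: [32 34] y14 n6; 80: [32 32] y-4 n12; 85: [32 33] y-2 n24; 90: [22 29] y-20 n3;
```

View pics/s8.png

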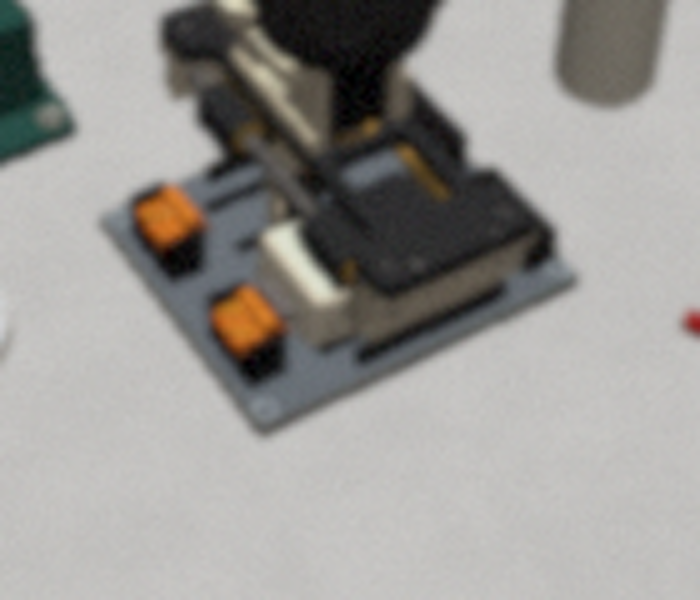

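Emit:
{"method": "step_arm", "body": {
  "motion": [
    [0.045,-0.001,0,0.003,0],
    [0.045,-0.0015,0,0.006,0],
    [0.045,-0.002,0,0.009,0],
    [0.045,-0.002,0,0.009,0]
  ]
}}

```text
time_s: 9.5
tcp_pos: [0.5613, -0.074, 0.0502]
eef_rot: [-179.9, -0.2, -11.4]
contact_force: [6.2, -0.5, 1.2]
gripper_width: 0.0538
```

Emit:
{"method": "step_arm", "body": {
  "motion": [
    [0.045,0.0005,0,0.002,0],
    [0.045,0.0005,0,0.004,0],
    [0.045,0.0005,0,0.006,0],
    [0.045,0.0005,0,0.006,0]
  ]
}}

```text
time_s: 10.0
tcp_pos: [0.5597, -0.0742, 0.0447]
eef_rot: [180.0, -0.0, -11.4]
contact_force: [-2.3, 2.8, 16.6]
gripper_width: 0.0535
```

```bash
python3 - <<'E'
from h import *; from plant import r,capture
c=capture("scene")
go(r,[.5571,-.0744,.0745],-11.26)
s=r.get_state(); print(inlog(s["tcp_pos"],(.5893,-.0808),-11.26))
cv2.imwrite("pics/s9.png",cv2.resize(c["image"][150:270,210:350,::-1],None,fx=5,fy=5,interpolation=cv2.INTER_CUBIC))
topfit(c,(.5893,-.0808),-11.26,.012,.12)
E
```

```text
t 10.05 tcp [ 0.5596 -0.0742  0.0446] rot [ 1.800e+02 -3.000e-02 -1.135e+01] F [-1.7  0.9 15.8] w 0.0536
shift [-0.0024  0.0007 -0.0299] turn -0.002 |d| 0.03
[-0.03038129  0.00072801  0.04464371]
-80: [38 41] y-7 n24; -75: [37 41] y-6 n42; -70: [39 43] y-6 n47; -65: [41 43] y-8 n34; -60: [108 111] y-2 n59; -55: [ 39 109] y-5 n97; -50: [ 44 110] y-5 n52; -45: [44 46] y-6 n36; -40: [43 49] y1 n17; -35: [48 62] y24 n6; -30: [64 73] y26 n9; -25: [56 62] y26 n5; -20: [48 55] y25 n5; 50: [45 47] y8 n4; 55: [44 45] y10 n17; 60: [43 44] y10 n9; 70: [33 34] y6 n17; 75: [32 34] y2 n30; 80: [32 34] y-1 n35; 85: [32 33] y-4 n27; 90: [30 31] y12 n4;
```

View pics/s9.png

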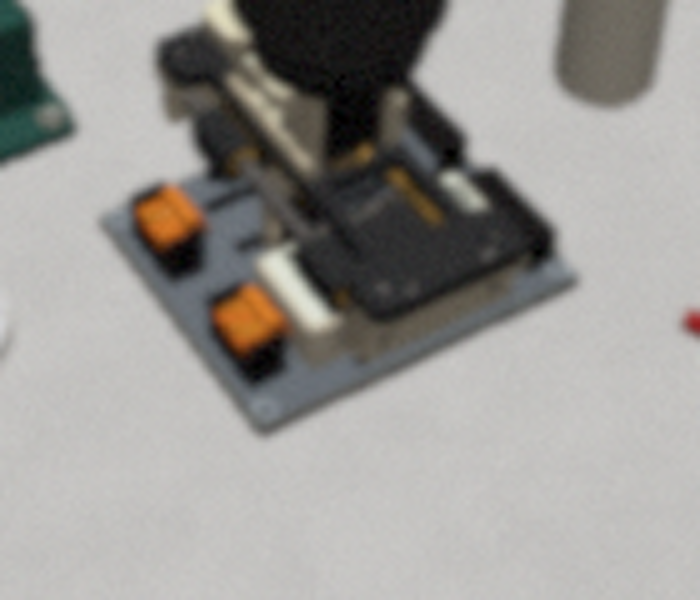

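Emit:
{"method": "step_arm", "body": {
  "motion": [
    [0.045,0,0,-0.0005,0],
    [0.045,0,0,-0.001,0],
    [0.045,0,0,-0.001,0]
  ],
  "newtons": 45
}}

```text
time_s: 10.42
tcp_pos: [0.5596, -0.0742, 0.0447]
eef_rot: [-180.0, -0.0, -11.4]
contact_force: [2.4, 1.2, 7.9]
gripper_width: 0.054
```

Emit:
{"method": "step_arm", "body": {
  "motion": [
    [0.045,0,0,-0.001,0],
    [0.045,0,0,-0.002,0],
    [0.045,0,0,-0.002,0]
  ]
}}

```text
time_s: 10.8
tcp_pos: [0.5595, -0.0743, 0.0457]
eef_rot: [180.0, 0.0, -11.4]
contact_force: [5.8, 0.1, -4.2]
gripper_width: 0.054
```

Emit:
{"method": "step_arm", "body": {
  "motion": [
    [0.045,0,0,-0.0005,0],
    [0.045,0,0,-0.001,0],
    [0.045,0,0,-0.001,0]
  ]
}}

```text
time_s: 11.18
tcp_pos: [0.5595, -0.0743, 0.0463]
eef_rot: [180.0, 0.0, -11.4]
contact_force: [6.9, -1.1, -6.4]
gripper_width: 0.0538
```

Emit:
{"method": "step_arm", "body": {
  "motion": [
    [0.045,0,0,-0.0005,0],
    [0.045,0,0,-0.001,0],
    [0.045,0,0,-0.001,0]
  ]
}}

```text
time_s: 11.55
tcp_pos: [0.5594, -0.0743, 0.0466]
eef_rot: [-180.0, 0.1, -11.4]
contact_force: [9.0, -1.7, -13.6]
gripper_width: 0.0538
```

Emit:
{"method": "step_arm", "body": {
  "motion": [
    [0.045,0,0,-0.0005,0],
    [0.045,0,0,-0.001,0],
    [0.045,0,0,-0.001,0],
    [0.045,0,0,-0.001,0]
  ]
}}

```text
time_s: 12.05
tcp_pos: [0.5592, -0.0743, 0.0471]
eef_rot: [-180.0, 0.1, -11.4]
contact_force: [9.4, -1.7, -18.0]
gripper_width: 0.0537
```

```bash
python3 - <<'E'
from h import *; from plant import r,capture
c=capture("scene")
go(r,[.5571,-.0744,.0745],-11.26)
s=r.get_state(); print(inlog(s["tcp_pos"],(.5893,-.0808),-11.26), s["moment"])
cv2.imwrite("pics/s10.png",cv2.resize(c["image"][150:270,210:350,::-1],None,fx=5,fy=5,interpolation=cv2.INTER_CUBIC))
topfit(c,(.5893,-.0808),-11.26,.012,.12)
E
```

```text
t 12.1 tcp [ 0.5592 -0.0743  0.0471] rot [-1.800e+02  9.000e-02 -1.144e+01] F [  9.1  -1.5 -19.1] w 0.0539
shift [-0.002   0.0005 -0.0274] turn -0.003 |d| 0.028
[-0.03082153  0.00049369  0.04705449] [-0.83831448 -4.13752062  0.06433177]
-80: [37 40] y-7 n24; -75: [36 41] y-7 n44; -70: [38 42] y-6 n50; -65: [41 44] y-7 n32; -60: [110 113] y-1 n66; -55: [ 41 111] y-5 n104; -50: [46 48] y-6 n44; -45: [46 48] y-4 n34; -40: [45 52] y4 n14; -35: [47 52] y19 n8; -30: [67 74] y26 n7; -25: [61 64] y25 n6; -20: [55 56] y26 n4; 50: [49 50] y9 n6; 55: [49 50] y10 n18; 60: [48 48] y7 n7; 70: [33 35] y4 n12; 75: [32 35] y-1 n26; 80: [32 34] y-2 n34; 85: [32 34] y-1 n28; 90: [30 31] y-10 n6;
```

View pics/s10.png

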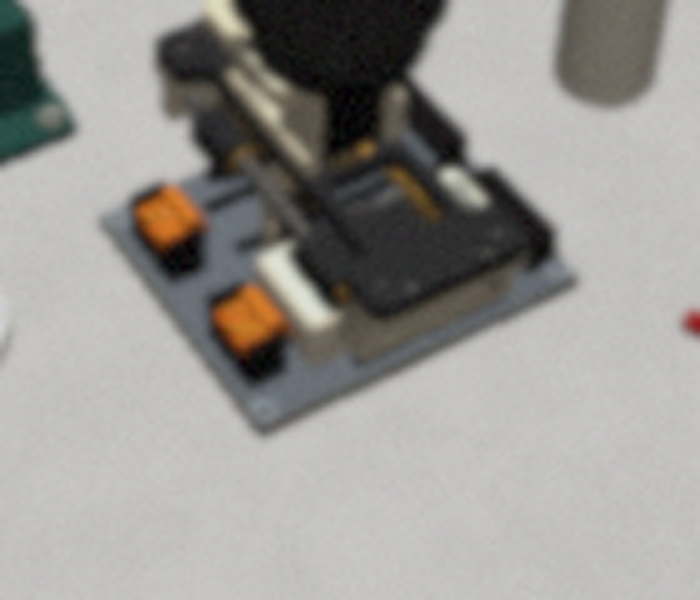

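Emit:
{"method": "step_arm", "body": {
  "motion": [
    [0.045,0,0,0,0],
    [0.045,0,0,0,0],
    [0.045,0.001,0,-0.001,0],
    [0.045,0.001,0,-0.001,0]
  ],
  "newtons": 25
}}

```text
time_s: 12.6
tcp_pos: [0.5589, -0.0743, 0.0476]
eef_rot: [180.0, 0.2, -11.5]
contact_force: [6.7, 0.6, -18.3]
gripper_width: 0.0536
```

```bash
python3 - <<'E'
from h import *; from plant import r,capture
c=capture("scene")
go(r,[.5571,-.0744,.0745],-11.26)
s=r.get_state(); print(inlog(s["tcp_pos"],(.5893,-.0808),-11.26), s["moment"])
topfit(c,(.5893,-.0808),-11.26,.012,.08)
c=capture("top")
cv2.imwrite("pics/t11.png",cv2.resize(c["image"][100:260,180:350,::-1],None,fx=4,fy=4,interpolation=cv2.INTER_CUBIC))
E
```

```text
t 12.65 tcp [ 0.5589 -0.0743  0.0476] rot [179.99   0.22 -11.47] F [  7.6  -0.3 -17. ] w 0.0534
shift [-0.0018  0.0005 -0.0269] turn -0.004 |d| 0.027
[-0.03109307  0.0004436   0.04760496] [ 0.17590258 -2.90162986 -0.05447252]
-80: [39 41] y-6 n21; -75: [37 40] y-7 n41; -70: [37 41] y-6 n50; -65: [41 43] y-6 n35; -60: [36 40] y-8 n12; -55: [39 46] y-5 n84; -50: [46 48] y-5 n40; -45: [46 48] y-3 n35; -40: [47 54] y5 n17; -35: [48 75] y19 n9; -30: [68 73] y26 n8; -25: [61 65] y26 n4; -20: [56 59] y26 n3; 50: [50 51] y9 n9; 55: [50 51] y7 n19; 60: [49 50] y9 n8; 70: [32 33] y8 n6; 75: [33 34] y-3 n31; 80: [33 34] y2 n29; 85: [32 34] y-0 n28; 90: [31 31] y-7 n4;
```

View pics/t11.png

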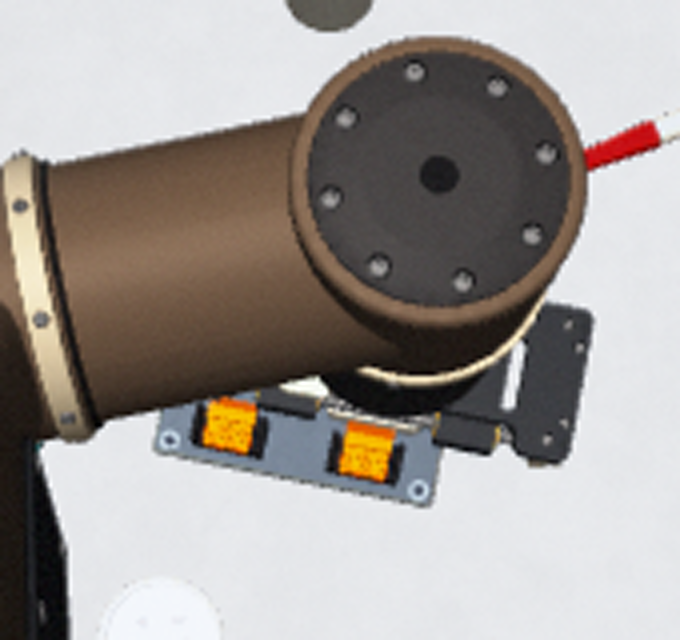

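Emit:
{"method": "step_arm", "body": {
  "motion": [
    [0.045,0,0,0.001,0],
    [0.045,0,0,0.002,0],
    [0.045,0,0,0.003,0],
    [0.045,0,0,0.004,0],
    [0.045,0,0,0.004,0]
  ],
  "newtons": 10
}}

```text
time_s: 13.32
tcp_pos: [0.5601, -0.0747, 0.0464]
eef_rot: [180.0, 0.0, -11.4]
contact_force: [1.3, 0.8, -1.5]
gripper_width: 0.0539
```

Emit:
{"method": "step_arm", "body": {
  "motion": [
    [0.056,0,0,0,0],
    [0.06,0,0,0,0],
    [0.07,0,0,0,0],
    [0.0876,0,0,0,0],
    [0.0876,0,0,0,0]
  ]
}}

```text
time_s: 13.95
tcp_pos: [0.5606, -0.0745, 0.0465]
eef_rot: [180.0, -0.0, -11.4]
contact_force: [0.2, 0.1, 0.6]
gripper_width: 0.0839
```

```bash
python3 - <<'E'
from h import *; from plant import r,capture
c=capture("scene")
go(r,[.5571,-.0744,.0745],-11.26)
s=r.get_state(); print(inlog(s["tcp_pos"],(.5893,-.0808),-11.26), s["moment"])
topfit(c,(.5893,-.0808),-11.26,.012,.08)
E
```

```text
t 14.0 tcp [ 0.5606 -0.0745  0.0465] rot [-180.     -0.    -11.39] F [-0.3  0.9 -0.1] w 0.0859
shift [-0.0034  0.0006 -0.028 ] turn -0.002 |d| 0.028
[-0.02939687  0.00056083  0.04649911] [-0.01993659  0.02372638 -0.03118055]
-80: [39 41] y-8 n21; -75: [37 40] y-7 n42; -70: [38 42] y-6 n51; -65: [41 43] y-8 n33; -60: [36 41] y-5 n12; -55: [33 42] y-6 n74; -50: [44 46] y-5 n48; -45: [44 46] y-6 n40; -40: [44 46] y4 n23; -35: [45 47] y13 n15; -30: [45 45] y15 n5; -20: [46 47] y14 n5; -15: [45 47] y14 n10; -10: [43 43] y20 n2; 5: [45 46] y16 n8; 10: [44 45] y15 n9; 15: [45 46] y15 n11; 20: [45 47] y15 n11; 25: [45 46] y15 n11; 30: [45 46] y14 n4; 50: [46 47] y9 n2; 55: [44 45] y11 n12; 60: [44 45] y9 n12; 70: [33 34] y13 n10; 75: [32 34] y0 n27; 80: [32 33] y-2 n32; 85: [32 34] y1 n30; 90: [31 32] y-2 n3;
```

Emit:
{"method": "step_arm", "body": {
  "motion": [
    [0.0876,0,0,-0.02,0],
    [0.0876,0,0,-0.07,0],
    [0.0876,0,0,-0.13,0],
    [0.0876,0,0,-0.18,0],
    [0.0876,0,0,-0.18,0]
  ]
}}

```text
time_s: 14.62
tcp_pos: [0.5628, -0.0744, 0.2313]
eef_rot: [-179.9, -0.5, -11.4]
contact_force: [-0.0, 0.0, -0.8]
gripper_width: 0.0876
```

Emit:
{"method": "step_arm", "body": {
  "motion": [
    [0.0876,0,-0.06,0,0],
    [0.0876,0,-0.12,0,0],
    [0.0876,0,-0.18,0,0],
    [0.0876,0,-0.24,0,0],
    [0.0876,0,-0.24,0,0]
  ]
}}

```text
time_s: 15.25
tcp_pos: [0.608, 0.1645, 0.2248]
eef_rot: [180.0, 0.1, -11.2]
contact_force: [-0.5, -0.6, -0.6]
gripper_width: 0.0876
```

```bash
python3 - <<'E'
from h import *; from plant import r,capture
for n in("scene","top"):
    c=capture(n)
    W=cloud(c)
    topfit(c,(.5893,-.0808),-11.26,.012,.08)
    a=rect(W,(.5893,-.0808),.09,.039,.052); print(n,a[:3])
    cv2.imwrite(f"pics/{n}12.png",cv2.resize(c["image"][100:260,180:350,::-1],None,fx=4,fy=4,interpolation=cv2.INTER_CUBIC))
go(r,[.5,0,.2])
E
```

```text
-80: [38 41] y-5 n25; -75: [38 40] y-8 n38; -70: [38 42] y-5 n52; -65: [40 43] y-8 n37; -60: [36 40] y-9 n8; -55: [33 41] y-6 n72; -50: [43 45] y-6 n53; -45: [44 46] y-4 n36; -40: [44 46] y-4 n43; -35: [44 46] y-5 n37; -30: [45 47] y-4 n39; -25: [45 47] y-5 n35; -20: [45 47] y-4 n31; -15: [45 47] y-5 n39; -10: [45 46] y-6 n35; -5: [45 47] y-3 n36; 0: [45 47] y-4 n38; 5: [46 47] y-4 n35; 10: [44 47] y-6 n28; 15: [44 46] y-3 n36; 20: [44 46] y-3 n32; 25: [44 45] y-7 n31; 30: [44 46] y-2 n35; 35: [44 46] y-3 n30; 40: [44 46] y-6 n35; 45: [44 46] y-2 n29; 50: [44 47] y-4 n34; 55: [44 46] y-2 n30; 60: [44 45] y-3 n25; 65: [36 38] y-25 n2; 70: [32 34] y-5 n34; 75: [33 34] y-4 n30; 80: [32 34] y1 n34; 85: [32 34] y-1 n26; 90: [30 31] y-4 n5; 
scene (((0.592404842376709, -0.08360510319471359), (0.05470865219831467, 0.1167798563838005), 79.6362533569336), 822, np.float64(0.04435406708184675))
-80: [39 41] y-1 n23; -75: [38 41] y-1 n47; -70: [42 45] y2 n49; -65: [42 45] y1 n37; -60: [34 39] y-0 n32; -55: [39 45] y0 n71; -50: [45 48] y1 n53; -45: [45 47] y-0 n57; -40: [46 48] y0 n57; -35: [45 47] y-1 n51; -30: [47 49] y0 n60; -25: [46 49] y1 n51; -20: [46 48] y-1 n57; -15: [46 48] y2 n54; -10: [46 48] y-0 n55; -5: [46 48] y2 n53; 0: [46 50] y0 n56; 5: [46 48] y-0 n54; 10: [45 48] y0 n53; 15: [45 48] y1 n53; 20: [45 48] y0 n57; 25: [45 47] y0 n50; 30: [45 48] y0 n57; 35: [45 48] y-1 n54; 40: [45 48] y1 n51; 45: [45 48] y0 n54; 50: [45 47] y1 n55; 55: [46 48] y0 n54; 60: [45 47] y0 n35; 65: [32 34] y2 n25; 70: [32 35] y-1 n59; 75: [33 36] y1 n53; 80: [33 36] y1 n50; 85: [33 35] y-1 n38; 
top (((0.5928731560707092, -0.08087605983018875), (0.05386073887348175, 0.11801490187644958), 78.4744873046875), 1259, np.float64(0.045535354131277295))
t 15.35 tcp [0.6074 0.1614 0.2252] rot [ 1.7993e+02  9.0000e-02 -1.1310e+01] F [ 0.3 -0.9 -0.4] w 0.0874
shift [-0.0736  0.1793  0.0256] turn 0 |d| 0.195
```

View pics/top12.png

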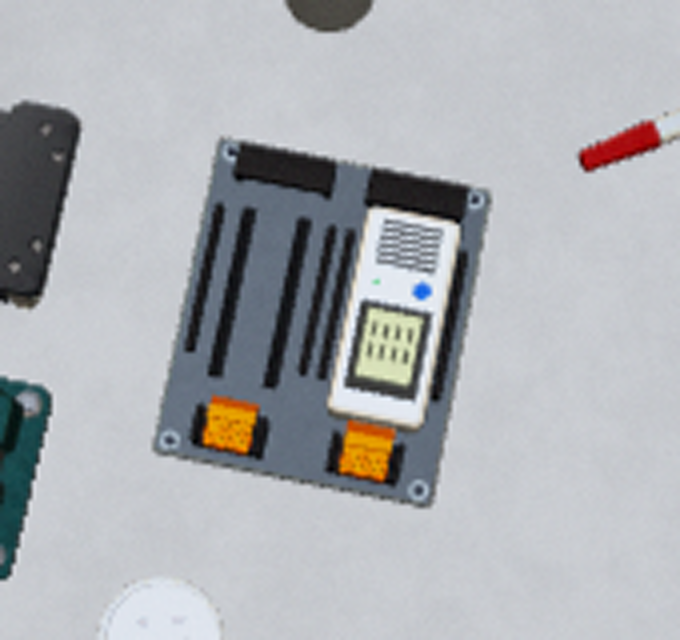

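View pics/scene12.png

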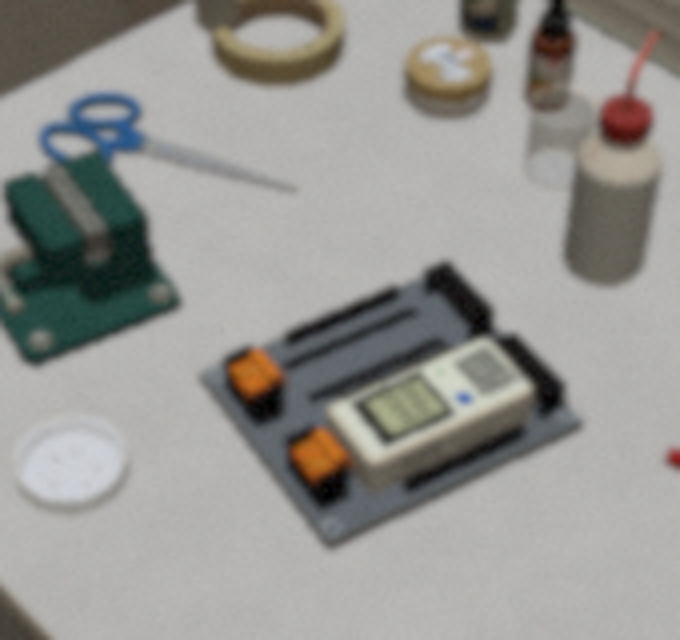

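```bash
python3 - <<'E'
from plant import r,workorder
print(workorder.close_job()); print(r.get_state()["time_s"])
E
```

```text
the job is handed in; nothing more can be done
None
the job is handed in; nothing more can be done
```

The logger is clipped flat in the right bay and released. I handed the job in at about 15.4 s; no verdict came back.

**How it went in:** I gripped it softly at the ribs and let it pivot to about 15° heel up with its toe on the table. Then I firmed the grip, slid the tongue under the hook and swung the heel down, with about 17 N on the tool at the bottom.

**The tug:** The tool read about 17–18 N upward. The heel rose about 2 mm and stayed there, and both orange hooks looked fully forward from above. The toe rose about 5–6 mm within its play. I took the right-hand catch as the sound one, so I never tried the left bay.

**Last checks:**
- **Height:** The logger's top is level within about 1–2 mm along its length, at about 45 mm above the table (44 expected).
- **Position:** It sits about 3 mm toward the hook from my estimate of the bay centre, which is the limit of its play. The two cameras disagree by about 2.5 mm across the bay.
- **Surroundings:** The petri dish, marker and scissors looked untouched in the final pictures; I did not measure them. The robot stands clear.

**Not confirmed:** During the tug there was also a forward force of 7–9 N on the tool, which I did not fully explain. The catch still held.

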